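# Tap the egg cup into the well of its saucer

### The job

The blue egg cup was put down off-centre: its foot stands up on the ledge of its saucer instead of in the round well in the middle. Nudge it with light taps of a fingertip until its foot drops into the well and it stands level there, with the egg still upright in it. Do not squeeze or lift anything, leave the saucer where it stands, and do not disturb the white egg cup or the other breakfast things.

Things in the scene. Friction and masses are not known exactly. Their poses are not given: they have to be found in the camera images.
- eggcup_blue: blue round egg cup, 80 to 130 g, 42 mm high; origin at the centre of the underside of its foot, z up, yaw means nothing. The foot is a flat disc 42 mm across, 4 mm thick; the stem is 29 mm across. At the start it stands level on the ledge of saucer_blue, its centre 15 to 22 mm from the saucer's centre in most directions (never straight towards the wall), 9 mm above the worktop.
- eggcup_blue_mouth (a point): centre of the blue cup's mouth, 42 mm above its foot. The bowl is widest here: 50 mm across, from 8 mm below this point upwards. Pushed level at this height or lower, the cup slides on the glaze (friction 0.24 to 0.36, about 0.5 N); pushed higher, on the egg, it may tip.
- egg_blue: hen's egg, 54 mm long, 42 mm thick, 58 g, loose in the mouth of the blue egg cup, blunt end down, its tip 74 mm above the cup's foot; origin at its lower end, z towards its tip.
- saucer_blue: white stoneware saucer with a blue lip and a blue line round its well under the blue egg cup, loose, 190 g, 124 mm across, 17 mm high at its rim; origin at the centre of its underside, z up. A flat ledge, 9 mm above the origin, runs from the well out to 46 mm from the centre, where the rim rises. It stays put when the cup is nudged.
- saucer_blue_well (a point): centre of the floor of the round well in saucer_blue: 47 mm across, 4 mm deep, flat, 5 mm above the worktop. From about 10 mm off-centre the cup leans into it by up to 6 degrees; within 2.5 mm of the centre the foot drops in and stands level. Pushed on against the side of the well the cup tips, and falls back if let go before about 15 degrees.
- eggcup_white: white egg cup of the same shape and size; origin at the centre of the underside of its foot. It is seated rightly in the well of saucer_white, 5 mm above the worktop; it shows what is wanted and is to be left alone.
- egg_white: hen's egg, 54 mm long, 42 mm thick, 58 g, loose in the mouth of the white egg cup, blunt end down, its tip 74 mm above the cup's foot; origin at its lower end, z towards its tip.
- saucer_white: saucer under the white egg cup, same as saucer_blue, 124 mm across; origin at the centre of its underside. The two settings stand side by side, centres 0.14 to 0.31 m apart, either one left.
- salt_jar: glass herb jar with a white cap, 47 mm across and 98 mm high, standing beyond the egg cups; origin at the centre of its underside.
- tea_spoon: steel teaspoon, 130 x 26 x 11 mm, lying on the worktop to the right of the egg cups; origin at the centre of its underside, x along its length.
- mug: white mug, red inside and with a red handle, 87 x 120 x 96 mm, standing to the left of the egg cups; origin at the centre of its underside.
Things that resemble listed ones, but are neither listed nor needed, are in the scene too. There is more than one size of the eggcup_blue; the job needs the middle-sized.

How it is judged:
By the outcome, as a careful person would: the job done as asked, in the order asked, and still so for the second after the job is handed in, with the robot touching nothing.
It also fails if it takes over 51 s, if anything falls off the work surface, if the arm or the gripper's body presses on something with over 40 N, if the wrist force passes 120 N, or if a joint passes its speed limit or range.

### The arm

A 6-joint arm with a two-finger parallel gripper is mounted at the origin on a cart in front of the work surface, level with it; the furniture and walls round the work are solid. World frame = base frame: x ahead of the robot, y to its left, z up, the work surface at z = 0. Lengths are in m, angles in rad, forces in N, time in s.
With the tool pointing down it reaches from about 0.25 to 0.775 m from the base axis. Payload 4 kg.
Tool frame: the origin (TCP) lies at the centre of the arm's flange, where the gripper is bolted on; the fingertips stand 199 mm ahead of it and the grasp point (between the pads) lies 180 mm ahead of it (robot.tcp_to_tips is the distance from the TCP to the fingertips, in m); z points along the fingers, y is the line along which they close (so a half turn about z gives the same grasp; the last joint's range is limited). The gripper opens to 94 mm and grips with 3 to 60 N. Pads are 16 mm wide; open, the fingers measure 119 mm over their backs; the gripper's body (75 mm by 177 mm) begins 78 mm behind the grasp point.
Start: joints at [-1.341, 0.087, 1.371, -0, 1.684, -0.103], TCP at [0.18, -0.52, 0.405] pointing down, gripper open.
Joint ranges: [-3.1, 3.1], [-0.76, 2.03], [0.27, 2.55], [-1.08, 4.22], [0.17, 2.65], [-2.57, 2.57]. Speed limits (rad/s): [2.79, 2.79, 3.14, 3.14, 3.14, 3.14].

### API

Orientations are given as [roll, pitch, yaw] about the fixed x, y, z axes, in that order (R = Rz(yaw) Ry(pitch) Rx(roll)).
In Python, from bench import telemetry, snapshot, ticket, robot gives the robot as it stands.
- The arm moves only by the tool apply_moves, never from a script. Its argument "moves" is a list that holds one entry, the list of rows, each a list of 5 numbers: the shift along the tool's x, y, z in units of 50 mm (1.0 is 50 mm), then the turn about the tool's z in units of 10 degrees (1.0 is 10 degrees), then the closure, from 0 (fully open) to 1 (shut). A call has 1 to 10 rows; each row is the pose to reach, as a shift and turn from the pose commanded when the call began, along the tool's axes at that moment; what a row does not reach only later rows make up. A row lasts 1/8 s, in which the tool goes at most 62.5 mm and 10.7 degrees, less where a joint would pass 70% of its speed; a pose out of reach is approached as far as the arm can. A call with a gripper value outside its range is refused whole. The fingers move at their own pace and stop on an object; the grip force is fixed at half the most. Time passes only in rows, so rows that repeat a pose let the fingers close. It gives the time, the measured TCP pose, the force, the opening and the grip force at its end, in the units of the state.
- telemetry.get_obs(): the state, without advancing time (a new reading comes with each control period).
- snapshot(name): name is "scene" or "top"; returns a dict with "image" (480x640x3 uint8, red, green, blue), "fovy" (degrees; the focal length in pixels is half the picture's height over the tangent of half this angle, whatever the lens; pixels are square), "cx", "cy" (the principal point, pixels), "R" (3x3) and "t" (3): a world point X has camera coordinates R X + t. Camera axes: x right, y down, z forward; pixel columns grow to the right and rows downward; lengths in m; the calibration is good to about 2 mm. A picture is of the moment at which its call begins. There is no depth.
- ticket.close_job(): hands the job in; it is judged then, once.
The state is a dict: "time": time; "joint_positions": joint angles; "qvel": joint speeds; "joint_torque": joint torques, N m; "tool_pos": TCP position; "ee_rot": TCP orientation; "wrist_force": force on the tool from outside, world axes, zero at the start; "wrist_torque": the same for the moment, N m; "width": finger opening in m; "finger_force": force on a finger pad.
Only numpy, scipy, OpenCV 4.12 (cv2) and the standard library are available. Lean on these libraries where they do the work, as an engineer would, in place of code of your own. Each camera call takes 0.05 s, during which the arm holds its last target. There are 200 camera calls.

## Working session

There is one attempt and no reset: what is moved stays moved. The work goes in short steps, Python scripts to look and compute and a tool call to move; the robot and the scene stay as the last step left them, time stands still between calls to the robot, and variables do not carry over. Pictures are saved under pics/ and viewed, at most 10 in all, crops included, and the job is handed in when it is done.

Besides the shell and the picture viewer there is one more tool, called after ">>>" as name(argument=value, ...), one argument or row to a line, values as JSON. apply_moves: Moves the arm, as the interface text tells. Its arguments: {"type":"object","properties":{"moves":{"type":"array","items":{"type":"array","items":{"type":"array","items":{"type":"number"}}}}},"required":["moves"]}

```bash
ls; mkdir -p pics; cat > h.py <<'E'
import numpy as np, cv2
from bench import telemetry, snapshot, ticket, robot
def cam(n):
    s=snapshot(n); s['f']=240/np.tan(np.radians(s['fovy'])/2); s['R']=np.array(s['R']);s['t']=np.array(s['t']); return s
def pix2z(s,u,v,z):
    d=s['R'].T@np.array([(u-s['cx'])/s['f'],(v-s['cy'])/s['f'],1]); c=-s['R'].T@s['t']
    return c+d*(z-c[2])/d[2]
def proj(s,X):
    p=s['R']@np.array(X)+s['t']; return p[:2]/p[2]*s['f']+[s['cx'],s['cy']]
def save(s,n,box=None,k=1):
    im=s['image'][:,:,::-1]
    if box: im=im[box[1]:box[3],box[0]:box[2]]
    cv2.imwrite('pics/'+n,cv2.resize(im,None,fx=k,fy=k,interpolation=cv2.INTER_CUBIC))
E
python3 - <<'E'
from h import *
for n in('scene','top'):
    s=cam(n); save(s,n+'0.png'); print(n,s['fovy'],s['cx'],s['cy'],-s['R'].T@s['t'],s['R'].round(3).tolist())
print(telemetry.get_obs())
E
```

```text
pics
scene 52.950561007594644 322.08157092218056 245.81444254838033 [-0.15802492  0.72488713  0.58140998] [[-0.635, -0.772, -0.024], [-0.402, 0.358, -0.843], [0.659, -0.526, -0.538]]
top 47.797968543691155 317.2206416359674 243.61528633803 [0.33863293 0.21471913 1.25584602] [[-0.008, -1.0, 0.007], [-0.996, 0.007, -0.092], [0.092, -0.008, -0.996]]
{'time': 0.1, 'joint_positions': array([-1.34108056e+00,  8.78841181e-02,  1.37208086e+00, -1.09887272e-05,
        1.68362279e+00, -1.03127969e-01]), 'qvel': array([-0.00015574, -0.00259331, -0.00290789,  0.00115126,  0.00144858,
        0.00108069]), 'joint_torque': array([ 1.84660661e-03, -3.41251087e+01, -3.03301907e+01,  7.18184514e-02,
        3.04503052e-02, -9.69540497e-05]), 'tool_pos': array([ 0.17965898, -0.51972244,  0.40363048]), 'ee_rot': array([-3.13960701e+00, -1.94525014e-04,  3.32842321e-01]), 'wrist_force': array([-0.02179247, -0.96141048, -0.54624373]), 'wrist_torque': array([ 0.00568477, -0.02026947,  0.01141427]), 'finger_force': 0.0, 'width': 0.09391318850541894}
```

View pics/scene0.png

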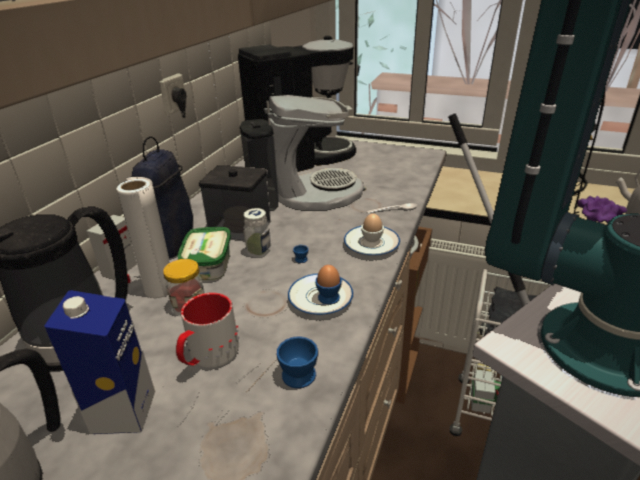

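View pics/top0.png

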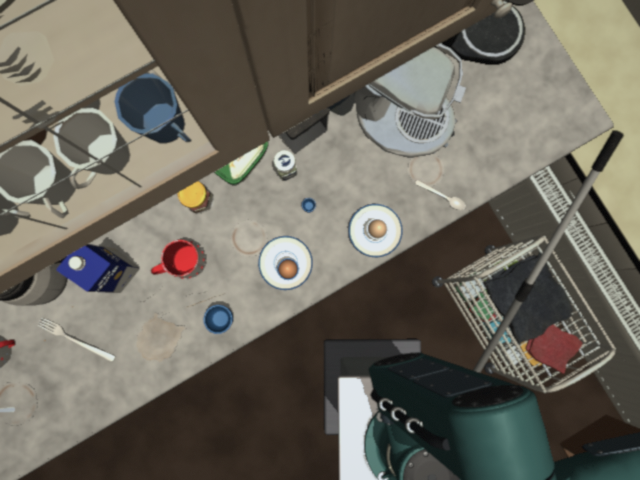

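Blue cup candidates in the scene view: the cup with the egg on its saucer at (328,285), a large empty cup at (298,362) and a tiny one at (301,253). In the top view these are at (287,268), (218,318) and (308,205). I choose the middle-sized cup with the egg and will check it in a close crop.

```bash
python3 - <<'E'
from h import *
a=cam('top');b=cam('scene')
A=cv2.resize(a['image'][225:305,245:325],(560,560),interpolation=cv2.INTER_CUBIC)
cv2.imwrite('pics/c1.png',A[:,:,::-1]); save(b,'c2.png',(280,250,364,324),7)
# crop white line detection helper: saucer rough
for n,u,v,z in(('saucer',285.5,263,.017),('egg tip',288,268,.08),('saucerW',375,230,.017),('jar',285,160,.098),('mug',180,258,.09),('spoon',440,195,.01),('small',308,205,.02),('large',218,318,.05)): print(n,pix2z(a,u,v,z).round(3))
E
```

```text
saucer [0.409 0.278 0.017]
egg tip [0.395 0.27  0.08 ]
saucerW [0.484 0.072 0.017]
jar [0.629 0.275 0.098]
mug [0.418 0.501 0.09 ]
spoon [ 0.566 -0.082  0.01 ]
small [0.543 0.226 0.02 ]
large [0.287 0.426 0.05 ]
```

View pics/c1.png

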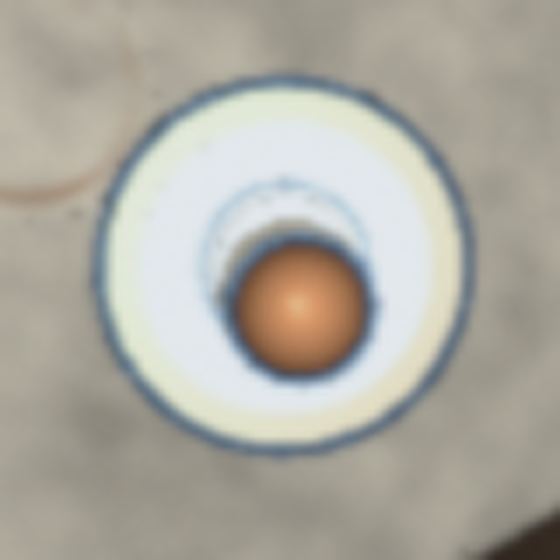

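View pics/c2.png

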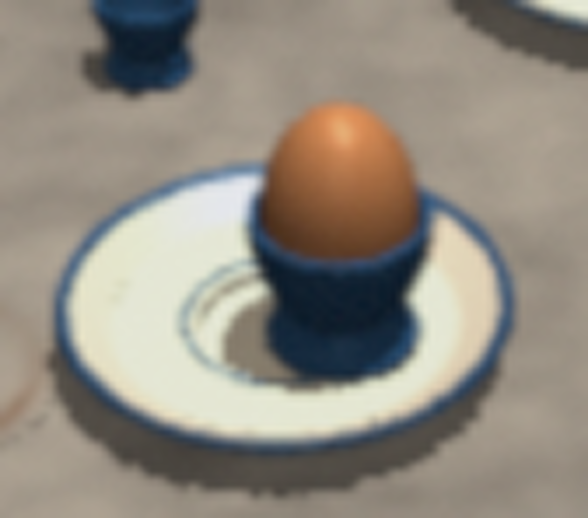

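The crops confirm the choice. The egg cup stands with its foot on the near ledge. In c1 the saucer centre is at about (285,266) and the cup mouth at about (300,307). In c2 the foot spans x 268–418 with its bottom at y 378.

```bash
cat >> h.py <<'E'
def circ(s,c,r,z):
    a=np.linspace(0,2*np.pi,90)
    return np.array([proj(s,[c[0]+r*np.cos(t),c[1]+r*np.sin(t),z]) for t in a])
def ext(P): return P[:,0].min(),P[:,0].max(),P[:,1].min(),P[:,1].max()
E
python3 - <<'E'
from h import *
from scipy.optimize import least_squares as ls
a=cam('top');b=cam('scene')
def cp(o,k,v): return (np.array(v)+.5)/k-.5+o
top=lambda x0,x1,y0,y1:np.r_[cp(245,7,[x0,x1]),cp(225,7,[y0,y1])]
sc=lambda x0,x1,y0,y1:np.r_[cp(280,7,[x0,x1]),cp(250,7,[y0,y1])]
st=top(94,475,74,457); ct=top(226,374,232,382)
ss=sc(57,513,162,450); fs=sc(268,418,0,378)[[0,1,3]]; ms=sc(250,432,0,0)[:2]
S1=ls(lambda c:np.array(ext(circ(a,c,.062,.017)))-st,[.41,.278]); S2=ls(lambda c:np.array(ext(circ(b,c,.062,.017)))-ss,[.41,.278])
C1=ls(lambda c:np.array(ext(circ(a,c,.025,.051)))-ct,[.4,.27]); C2=ls(lambda c:np.array(ext(circ(b,c,.021,.009)))[[0,1,3]]-fs,[.4,.27]); C3=ls(lambda c:np.array(ext(circ(b,c,.025,.049)))[:2]-ms,[.4,.27])
for r in(S1,S2,C1,C2,C3): print(r.x.round(4),r.fun.round(1))
for n,P,Q in(('top',S1,C1),('scene',S2,C2)):
    d=P.x-Q.x; print(n,np.hypot(*d)*1e3,np.degrees(np.arctan2(d[1],d[0])))
E
```

```text
[0.4106 0.2788] [ 0.1 -0.1  0.3 -0.3]
[0.4104 0.2795] [-0.2  0.2  0.2 -0.2]
[0.3952 0.2722] [-0.7  0.7 -0.5  0.5]
[0.3978 0.2697] [-0.4  0.4 -0. ]
[0.4291 0.2432] [0. 0.]
top 16.78307604660813 23.260158222466014
scene 15.95290346161985 37.694742967176325
```

>>> apply_moves(
  moves=[
    [[0.6,-1.0,0,-0.3,1],[1.2,-2,0,-0.6,1],[1.8,-3,0,-1,1],[2.4,-4,0,-1,1],[3,-5,0,-1,1],[3.6,-6,0,-1,1],[4.2,-7,0,-1,1],[4.8,-8,0,-1,1],[5.4,-9,0,-1,1],[6,-10,0,-1,1]],
  ],
)

```text
time: 1.55
tool_pos: [0.2994, 0.0527, 0.4051]
ee_rot: [3.14, -0.002, 0.507]
wrist_force: [1.1, 0.2, 1.2]
width: 0.0009
finger_force: 0.0
```

```bash
cat >> h.py <<'E'
def rel(X,dz=None):
    from scipy.spatial.transform import Rotation as Ro
    o=telemetry.get_obs(); R=Ro.from_euler('xyz',o['ee_rot']).as_matrix()
    return (R.T@(np.array(X)-o['tool_pos'])/.05).round(2)
E
python3 -c "
from h import *
o=telemetry.get_obs();print(o['time'],o['tool_pos'],o['ee_rot'],o['width'],rel([.348,.2445,.235]))"
```

```text
1.55 [0.29939733 0.05266857 0.40506726] [ 3.14010202e+00 -1.90717030e-03  5.07157111e-01] 0.0008555918226783253 [ 2.71 -2.89  3.4 ]
```

>>> apply_moves(
  moves=[
    [[0.8,-0.9,0,0,1],[1.6,-1.7,0,0,1],[2.4,-2.5,0,0,1],[2.7,-2.88,0.6,0,1],[2.7,-2.88,1.4,0,1],[2.7,-2.88,2.2,0,1],[2.7,-2.88,2.9,0,1],[2.7,-2.88,3.3,0,1],[2.7,-2.88,3.4,0,1],[2.7,-2.88,3.4,0,1]],
  ],
)

```text
time: 2.8
tool_pos: [0.3481, 0.2423, 0.2351]
ee_rot: [3.141, -0.0, 0.507]
wrist_force: [-0.1, -0.1, -0.2]
width: 0.0003
finger_force: 0.0
```

```bash
python3 - <<'E'
from h import *
o=telemetry.get_obs();print(o['time'],o['tool_pos'],o['ee_rot'],o['wrist_force'])
a=cam('top');b=cam('scene')
A=cv2.resize(a['image'][215:315,245:325],(400,500),interpolation=cv2.INTER_CUBIC);B=cv2.resize(b['image'][240:340,284:364],(400,500),interpolation=cv2.INTER_CUBIC)
cv2.imwrite('pics/p1.png',np.hstack([A,B])[:,:,::-1])
print(proj(b,o['tool_pos']-[0,0,.199]))
E
```

```text
2.8 [0.34807126 0.24226211 0.235061  ] [ 3.14148755e+00 -4.70709763e-04  5.07299387e-01] [-0.06635511 -0.12048254 -0.22823032]
[357.32255277 291.46404632]
```

View pics/p1.png

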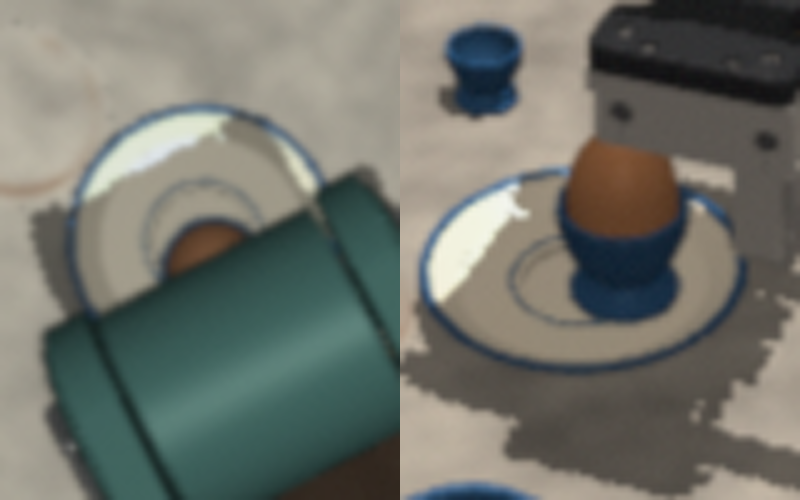

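The scene crop shows the finger clear of the cup, tip at (765,258) in the composite. The cup is still on the ledge, and the wrist partly hides the top view. I start with a gentle tap.

>>> apply_moves(
  moves=[
    [[0.1,-0.04,0,0,1],[0.2,-0.04,0,0,1],[0.3,-0.04,0,0,1],[0.38,-0.04,0,0,1],[0.43,-0.04,0,0,1],[0.47,-0.04,0,0,1],[0.51,-0.04,0,0,1],[0.55,-0.04,0,0,1],[0.58,-0.04,0,0,1],[0.58,-0.04,0,0,1]],
  ],
)

```text
time: 4.15
tool_pos: [0.3724, 0.2581, 0.2347]
ee_rot: [3.141, -0.0, 0.507]
wrist_force: [1.3, 0.3, -0.1]
width: 0.0006
finger_force: 0.0
```

```bash
cat >> h.py <<'E'
def both(n):
    a=cam('top');b=cam('scene')
    A=cv2.resize(a['image'][225:305,253:317],(480,600),interpolation=cv2.INTER_CUBIC)[:, 90:390];B=cv2.resize(b['image'][250:330,284:350],(495,600),interpolation=cv2.INTER_CUBIC)
    cv2.imwrite('pics/'+n,np.hstack([A,B])[:,:,::-1]); return a,b
E
python3 - <<'E'
from h import *
o=telemetry.get_obs();print(o['time'],o['tool_pos'],o['wrist_force'])
both('p2.png')
E
```

```text
4.15 [0.37236331 0.25807332 0.23467125] [ 1.27911847  0.2935044  -0.05057666]
```

View pics/p2.png

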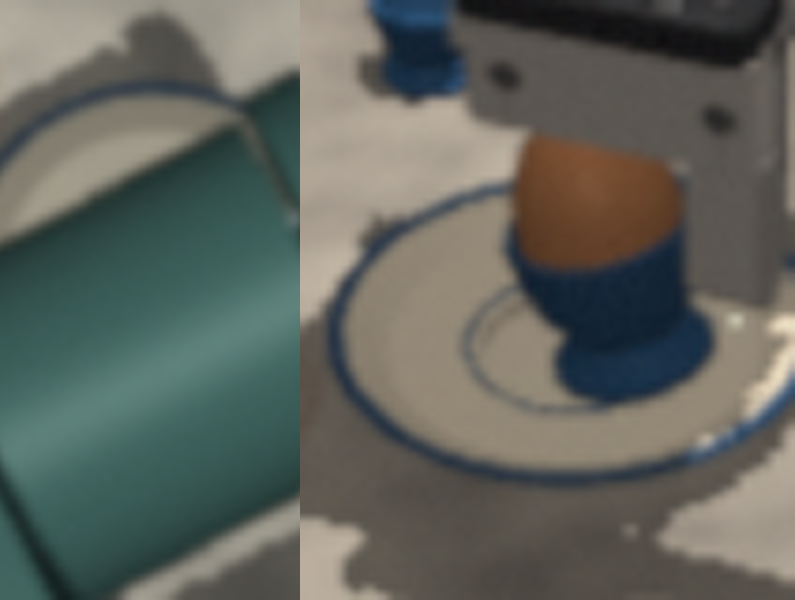

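The crop shows the cup leaning well forward, with its foot's major axis running from (560,375) to (710,325), so it may be tipping. I back off and look again.

>>> apply_moves(
  moves=[
    [[-0.05,0,0,0,1],[-0.12,0,0,0,1],[-0.25,0,0,0,1],[-0.4,0,0,0,1],[-0.6,0,0,0,1],[-0.6,0,0,0,1],[-0.6,0,0,0,1]],
  ],
)

```text
time: 5.12
tool_pos: [0.3461, 0.2434, 0.2348]
ee_rot: [3.141, -0.001, 0.507]
wrist_force: [-0.4, -0.0, -0.6]
width: 0.0002
finger_force: 0.0
```

```bash
python3 - <<'E'
from h import *
o=telemetry.get_obs();print(o['time'],o['tool_pos'],o['wrist_force'])
both('p3.png')
E
```

```text
5.125 [0.34606709 0.24343128 0.2348019 ] [-0.38896137 -0.04162427 -0.63084052]
```

View pics/p3.png

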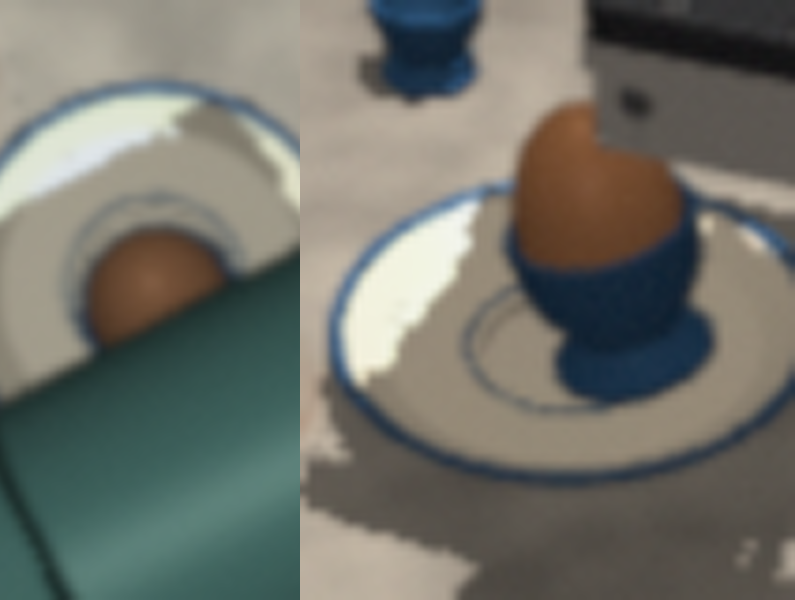

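Out of contact it rests in the same lean, with the cup at (620,330) in the composite. The front of the foot has dipped into the well but the foot has hardly moved. I'll measure the cup numerically from now on, and tap on gently.

```bash
cat >> h.py <<'E'
def meas():
    o=telemetry.get_obs(); print('t',o['time'],'tool',o['tool_pos'].round(4),'F',o['wrist_force'].round(1))
    s=cam('scene'); x0,y0,k=284,255,4
    c=cv2.resize(s['image'][y0:y0+60,x0:x0+80],None,fx=k,fy=k,interpolation=cv2.INTER_CUBIC).astype(int)
    m=((c[...,2]>c[...,0]+25)&(c[...,0]<45)).astype(np.uint8); m=cv2.morphologyEx(m,cv2.MORPH_OPEN,np.ones((13,13)))
    n,l,st,_=cv2.connectedComponentsWithStats(m); i=1+np.argmax(st[1:,4]); m=l==i
    for r in np.where(m.any(1))[0][::6]:
        q=np.where(m[r])[0]; print(round(y0+r/k,1),round(x0+q[0]/k,1),round(x0+q[-1]/k,1))
    a=cam('top'); c=a['image'][245:290,265:310].astype(int); e=(c[...,0]>c[...,2]*1.7)&(c[...,0]>60); yy,xx=np.where(e)
    print('egg top: n',e.sum(),'x',265+xx.min(),265+xx.max(),'y',245+yy.min(),245+yy.max())
E
python3 -c "
from h import *
meas()"
```

```text
t 5.225 tool [0.3462 0.2435 0.2348] F [-0.3  0.2 -0.3]
282.2 333.0 336.0
283.8 330.8 336.0
285.2 328.0 336.0
286.8 320.2 335.2
288.2 315.8 335.0
289.8 315.8 334.5
291.2 316.8 335.2
292.8 318.5 337.5
294.2 320.5 338.0
295.8 319.8 338.0
297.2 319.2 337.8
298.8 319.2 336.2
300.2 319.2 334.5
301.8 320.5 331.5
egg top: n 145 x 277 293 y 256 269
```

>>> apply_moves(
  moves=[
    [[0.15,0,0,0,1],[0.3,0,0,0,1],[0.45,0,0,0,1],[0.55,0,0,0,1],[0.6,0,0,0,1],[0.64,0,0,0,1],[0.68,0,0,0,1],[0.72,0,0,0,1],[0.6,0,0,0,1],[0.4,0,0,0,1]],
  ],
)

```text
time: 6.58
tool_pos: [0.3632, 0.2529, 0.2347]
ee_rot: [3.141, 0.0, 0.507]
wrist_force: [0.4, -0.7, 0.1]
width: 0.0006
finger_force: 0.0
```

>>> apply_moves(
  moves=[
    [[-0.25,0,0,0,1],[-0.4,0,0,0,1],[-0.4,0,0,0,1]],
  ],
)

```text
time: 6.95
tool_pos: [0.3454, 0.2431, 0.2347]
ee_rot: [3.141, -0.0, 0.507]
wrist_force: [-0.6, 0.7, -0.2]
width: 0.0005
finger_force: 0.0
```

```bash
python3 -c "
from h import *
meas()"
```

```text
t 6.95 tool [0.3454 0.2431 0.2347] F [-0.6  0.7 -0.2]
283.5 329.8 333.0
285.0 327.0 333.0
286.5 313.5 333.0
288.0 313.5 332.5
289.5 313.5 332.0
291.0 314.8 332.2
292.5 316.5 334.2
294.0 317.2 335.2
295.5 316.5 335.2
297.0 316.2 335.0
298.5 316.2 334.0
300.0 316.5 332.2
301.5 318.5 330.0
egg top: n 182 x 277 293 y 255 269
```

That tap slid the foot about 5 mm and it's about 10 mm off now. I repeat with the same tap, 5 mm deeper.

>>> apply_moves(
  moves=[
    [[0.2,0,0,0,1],[0.4,0,0,0,1],[0.55,0,0,0,1],[0.65,0,0,0,1],[0.7,0,0,0,1],[0.74,0,0,0,1],[0.78,0,0,0,1],[0.82,0,0,0,1],[0.7,0,0,0,1],[0.5,0,0,0,1]],
  ],
)

```text
time: 8.3
tool_pos: [0.3675, 0.2554, 0.2347]
ee_rot: [3.141, -0.0, 0.507]
wrist_force: [0.5, -0.3, 0.6]
width: 0.0003
finger_force: 0.0
```

>>> apply_moves(
  moves=[
    [[-0.25,0,0,0,1],[-0.5,0,0,0,1],[-0.5,0,0,0,1]],
  ],
)

```text
time: 8.68
tool_pos: [0.3451, 0.243, 0.2346]
ee_rot: [3.142, -0.0, 0.507]
wrist_force: [-0.1, 1.1, -0.3]
width: 0.0005
finger_force: 0.0
```

```bash
python3 - <<'E'
from h import *
meas(); both('p4.png')
E
```

```text
t 8.675 tool [0.3451 0.243  0.2346] F [-0.1  1.1 -0.3]
284.2 327.0 330.2
285.8 322.5 330.2
287.2 310.8 330.2
288.8 310.8 329.8
290.2 311.8 329.2
291.8 313.5 330.0
293.2 313.8 331.2
294.8 313.0 331.8
296.2 312.5 331.8
297.8 312.5 331.2
299.2 313.0 330.0
300.8 314.5 327.5
302.2 318.8 322.5
egg top: n 210 x 276 292 y 253 269
```

View pics/p4.png

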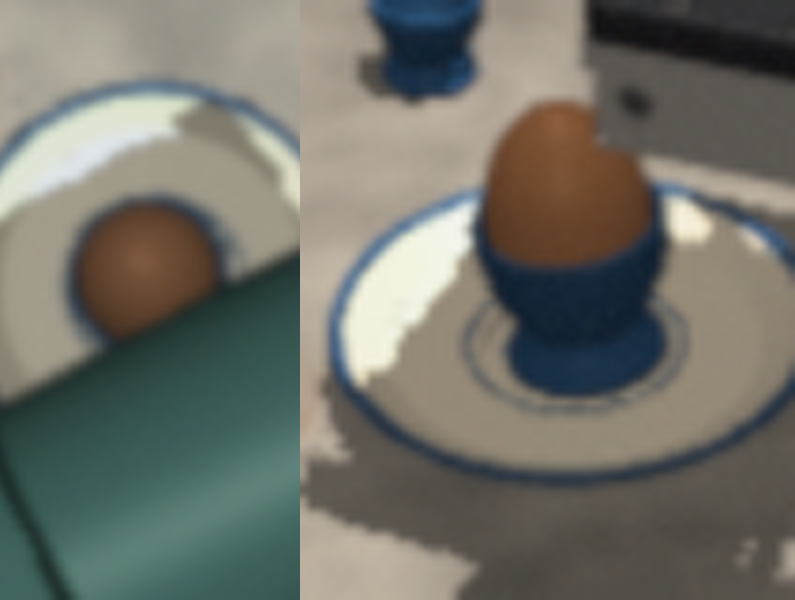

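The crop shows the cup nearly in. The foot is centred at x 587 and the well ring at x 576, with a slight lean left, so about 3 mm remain. One smaller tap should do it.

>>> apply_moves(
  moves=[
    [[0.2,0,0,0,1],[0.4,0,0,0,1],[0.6,0,0,0,1],[0.72,0,0,0,1],[0.78,0,0,0,1],[0.82,0,0,0,1],[0.85,0,0,0,1],[0.88,0,0,0,1],[0.75,0,0,0,1],[0.5,0,0,0,1]],
  ],
)

```text
time: 10.12
tool_pos: [0.3675, 0.2554, 0.2347]
ee_rot: [3.141, -0.0, 0.507]
wrist_force: [0.5, -0.2, 0.0]
width: 0.0004
finger_force: 0.0
```

>>> apply_moves(
  moves=[
    [[-0.25,0,0,0,1],[-0.5,0,0,0,1],[-0.5,0,0,0,1]],
  ],
)

```text
time: 10.5
tool_pos: [0.3451, 0.243, 0.2346]
ee_rot: [3.142, -0.0, 0.507]
wrist_force: [-0.1, -0.1, 0.9]
width: 0.0006
finger_force: 0.0
```

```bash
python3 - <<'E'
from h import *
meas(); b=cam('scene')
print('seated foot ext',np.round(ext(circ(b,(.4105,.279),.021,.005)),1),'mouth',np.round(ext(circ(b,(.4105,.279),.025,.045)),1))
E
```

```text
t 10.5 tool [0.3451 0.243  0.2346] F [-0.1 -0.1  0.9]
286.5 324.2 327.5
288.0 309.5 327.5
289.5 309.5 327.5
291.0 310.5 327.0
292.5 310.5 327.5
294.0 309.8 328.5
295.5 309.5 328.8
297.0 309.5 328.8
298.5 309.5 328.2
300.0 310.8 327.2
301.5 313.2 324.2
egg top: n 218 x 275 292 y 252 268
seated foot ext [309.6 331.6 290.2 304. ] mouth [306.6 333.4 272.3 288.3]
```

Extents now look level, with the foot at 309–329 and the mouth at 309–327. I retract fully up and clear, then look.

>>> apply_moves(
  moves=[
    [[-0.4,0,0,0,1],[-0.6,0,-0.6,0,1],[-0.6,0,-1.6,0,1],[-0.6,0,-2.6,0,1],[-0.8,0.8,-3.2,0,1],[-1,1.8,-3.2,0,1],[-1.2,2.8,-3.2,0,1],[-1.4,3.8,-3.2,0,1],[-1.6,4.8,-3.2,0,1],[-1.6,4.8,-3.2,0,1]],
  ],
)

```text
time: 11.9
tool_pos: [0.3937, -0.0079, 0.3945]
ee_rot: [3.141, 0.001, 0.501]
wrist_force: [-0.3, 0.6, -0.0]
width: 0.0005
finger_force: 0.0
```

```bash
python3 - <<'E'
from h import *
meas(); a,b=both('p5.png')
A=cv2.resize(b['image'][250:330,284:344],(400,533),interpolation=cv2.INTER_CUBIC);B=cv2.resize(b['image'][200:280,342:402],(400,533),interpolation=cv2.INTER_CUBIC)
cv2.imwrite('pics/p6.png',np.hstack([A,B])[:,:,::-1])
E
```

```text
t 11.9 tool [ 0.3937 -0.0079  0.3945] F [-0.3  0.6 -0. ]
286.5 324.2 327.2
288.0 309.8 327.2
289.5 309.8 327.2
291.0 310.5 326.8
292.5 310.8 327.0
294.0 309.8 328.0
295.5 309.5 328.2
297.0 309.5 328.2
298.5 309.8 328.0
300.0 310.8 327.0
301.5 313.5 323.5
egg top: n 224 x 276 292 y 253 269
```

View pics/p5.png

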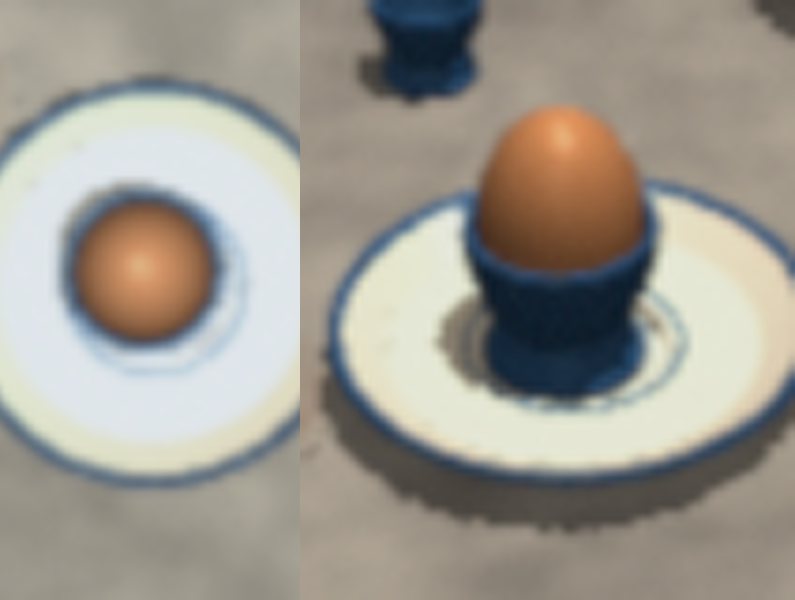

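View pics/p6.png

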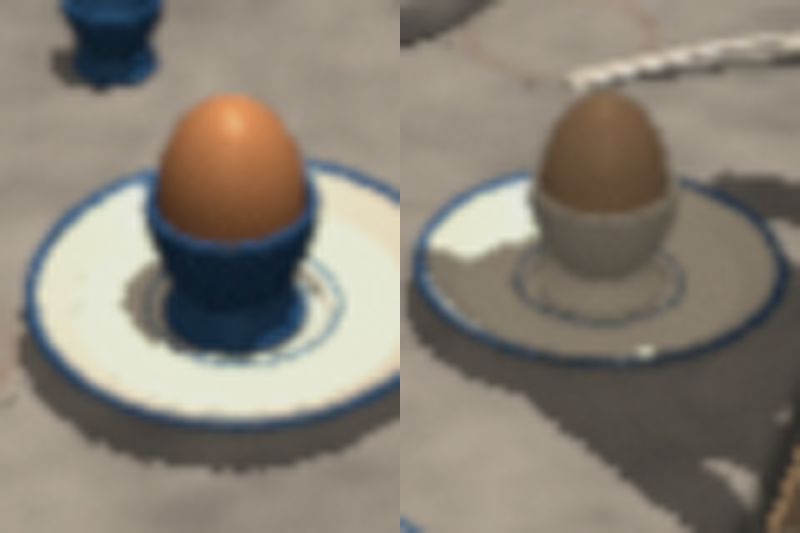

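The views show the egg upright, with the blue foot at x 485–643 (bottom 396) and the well ring centred at x 576. It looks level but slightly past centre, so I check against model hypotheses.

```bash
python3 - <<'E'
from h import *
b=cam('scene');a=cam('top')
S=np.array([.4105,.279]);v=lambda p:[round(x,1) for x in p]
def w(c,R,p): return c+R@np.array(p)
from scipy.spatial.transform import Rotation as Ro
def pred(e,ang,z,tilt,ta):
    c=np.r_[S+e*np.array([np.cos(np.radians(ang)),np.sin(np.radians(ang))]),z]
    R=Ro.from_rotvec(np.radians(tilt)*np.array([-np.sin(np.radians(ta)),np.cos(np.radians(ta)),0])).as_matrix()
    C=lambda s,r,h:np.array([proj(s,w(c,R,[r*np.cos(t),r*np.sin(t),h])) for t in np.linspace(0,6.28,180)])
    f=C(b,.021,0);g=np.vstack([C(b,.025,.034),C(b,.025,.042)]);m=C(a,.025,.042)
    E=np.vstack([C(b,.021*np.sqrt(1-q*q),.047+.027*q) for q in np.linspace(.3,1,20)])
    return v([f[:,0].min(),f[:,0].max(),f[:,1].max(),g[:,0].min(),g[:,0].max(),E[:,1].min(),*ext(m)])
sx=lambda x:284+(x-300+.5)/7.5-.5; sy=lambda y:250+(y+.5)/7.5-.5; tx=lambda x:265+(x+.5)/7.5-.5; ty=lambda y:225+(y+.5)/7.5-.5
print('names footL footR footB mouthL R eggtop | top mouth x0 x1 y0 y1')
print('obs',v([sx(485),sx(643),sy(396),sx(463),sx(660),sy(104),tx(62),tx(220),ty(185),ty(347)]))
for h in((0,0,.005,0,0),(.0024,35,.005,0,0),(.004,35,.009,0,0),(.004,35,.007,-5,35),(.002,35,.007,5,35)): print(h,pred(*h))
print('saucer pred',v(ext(circ(b,S,.062,.017))),'obs',v([sx(330),0,sy(180),sy(483)]))
E
```

```text
names footL footR footB mouthL R eggtop | top mouth x0 x1 y0 y1
obs [308.2, 329.3, 302.4, 305.3, 331.6, 263.4, 272.8, 293.9, 249.2, 270.8]
(0, 0, 0.005, 0, 0) [np.float64(309.6), np.float64(331.6), np.float64(304.0), np.float64(306.6), np.float64(333.5), np.float64(263.5), np.float64(273.2), np.float64(295.6), np.float64(250.5), np.float64(272.9)]
(0.0024, 35, 0.005, 0, 0) [np.float64(308.4), np.float64(330.4), np.float64(303.8), np.float64(305.3), np.float64(332.2), np.float64(263.3), np.float64(272.6), np.float64(295.0), np.float64(249.6), np.float64(272.0)]
(0.004, 35, 0.009, 0, 0) [np.float64(307.5), np.float64(329.5), np.float64(302.0), np.float64(304.4), np.float64(331.4), np.float64(261.4), np.float64(272.1), np.float64(294.5), np.float64(248.9), np.float64(271.3)]
(0.004, 35, 0.007, -5, 35) [np.float64(307.5), np.float64(329.5), np.float64(303.1), np.float64(306.2), np.float64(333.2), np.float64(262.8), np.float64(273.1), np.float64(295.5), np.float64(250.3), np.float64(272.7)]
(0.002, 35, 0.007, 5, 35) [np.float64(308.6), np.float64(330.5), np.float64(302.9), np.float64(303.7), np.float64(330.8), np.float64(262.2), np.float64(271.8), np.float64(294.1), np.float64(248.5), np.float64(270.7)]
saucer pred [np.float64(287.7), np.float64(353.2), np.float64(272.8), np.float64(313.5)] obs [287.6, 0, 273.6, 314.0]
```

The observed outline fits "seated level in the well, offset 2.4 mm" (egg top 263.4 against 263.3, mouth left 305.3 against 305.3), and the saucer has not moved. I'm handing it in.

```bash
python3 -c "
from h import *
print(ticket.close_job())"
```

```text
the job is handed in; nothing more can be done
None
```

I nudged the blue egg cup into the well of its saucer with four light taps and handed the job in at about 12 s; the last pictures show it level, about 2.4 mm off-centre, with the egg upright, the saucer unmoved and the white setting still in place.

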